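# Fit the oil stone in its sprung bench holder

## Task

Fit the grey oil stone in the metal stone holder for sharpening: tilt it, tuck one end under the overhanging lip of the sprung jaw and push the jaw back, then level the other end down behind the fixed stop so that the stone lies flat on the bed, clamped between jaw and stop. Let go of it, and leave the bowl, the wax stick and the little bottle where they are.

Things in the scene. Friction and masses are not known exactly. Their poses are not given: they have to be found in the camera images.
- stone: plain dark grey oil stone, a loose rectangular block 45 x 125 x 22 mm, 0.2 to 0.4 kg, lying flat on a pale soldering brick (125 x 166 x 20 mm, fixed to the worktop); origin at the centre of its underside, y along its length, z up; both ends are alike
- stone_holder: low metal holder fixed to the worktop, 200 mm long, 74 mm wide, 48 mm high; sprung jaw with a lip at one end, fixed stop at the other. Origin on the worktop under it, z up, x along it towards the jaw, y across. It spans x = -87 to +113 mm; behind the jaw, at x = 99 to 107 mm, stands a fixed spring bracket 40 mm high. Between x = -34 and +47 mm it is open at both sides
- jaw (a joint): travel of the sprung jaw in m: 0 at rest, grows to 0.012 (hard stop) as it is pushed along the holder's +x. The spring pushes back with 4 N at 0, 6 N at 0.004, 10 N at 0.012. At 0 the jaw's inner wall is at x = +61 mm, 121 mm from the fixed stop (133 mm at the hard stop); the seated stone holds the jaw open at 0.004
- lip_edge (a point): middle of the lower front edge of the jaw's overhanging lip; moves with the jaw; axes as the holder. The lip, 67 mm wide and 7 mm thick, juts 16 mm from the jaw's wall towards the stop, its underside 28 mm above the bed; two cheeks close the pocket under it at the sides, 53 mm apart, from 2 mm behind the lip's edge
- bed (a point): point on the holder's flat bed, 12 mm straight above the holder's origin, axes as the holder. The fixed stop fills x = -73 to -60 mm, 66 mm wide, its top 14 mm above the bed; next to it two side guides (x = -60 to -34 mm, 10 mm high) stand 52 mm apart. The seated stone lies on the bed with its centre at x = +2.5 mm, y = 0
- bowl: loose black rubber bowl, 91 mm across, 53 mm high, origin under its centre; leave it
- wax: loose green wax stick 20 x 100 x 20 mm, origin under its centre, y along its length; leave it
- vial: loose small green bottle with a black cap, 36 mm across, 71 mm high, origin under its centre; leave it

How it is judged:
On the way:
1. one end of the stone is tucked under the lip, the stone still tilted, and pushes the jaw back (value of joint jaw above 0.003 m and angle between the z axis of stone and the z axis of bed, either way round above 0.05 rad and z of stone in the frame of bed below 0.03 m), for 0.05 s.
At the end, for the whole second after the job is handed in: the stone lies on the bed (within 3 mm and 2 degrees of flat), along the holder within 6 degrees, its end against the fixed stop (within 3.5 mm), holding the sprung jaw at least 2 mm open with the other end under the lip; it is at rest (z of stone in the frame of bed between -0.003 and 0.003 m and angle between the z axis of stone and the z axis of bed, either way round below 0.035 rad and angle between the y axis of stone and the x axis of bed, either way round below 0.1 rad and x of stone in the frame of bed between -0.001 and 0.006 m and value of joint jaw above 0.002 m and linear speed of stone below 0.02 m/s); the robot touches nothing.
It fails at once if the rubber bowl is shifted by more than 30 mm (distance of bowl from where it was at the start of the episode above 0.03 m).
It fails at once if the wax stick is shifted by more than 30 mm (distance of wax from where it was at the start of the episode above 0.03 m).
It fails at once if the little bottle is shifted by more than 30 mm (distance of vial from where it was at the start of the episode above 0.03 m).
It also fails if it takes over 43 s, if anything falls off the work surface, if the arm or the gripper's body presses on something with over 40 N, if the wrist force passes 120 N, or if a joint passes its speed limit or range.

## Robot

A 6-joint arm with a two-finger parallel gripper is mounted at the origin on a cart in front of the work surface, level with it; the furniture and walls round the work are solid. World frame = base frame: x ahead of the robot, y to its left, z up, the work surface at z = 0. Lengths are in m, angles in rad, forces in N, time in s.
With the tool pointing down it reaches from about 0.3 to 0.875 m from the base axis. Payload 6.4 kg.
Tool frame: the origin (TCP) lies on the centre line of the jaws, within the pads' length; the fingertips stand 25 mm ahead of it and the grasp point (between the pads) lies 6 mm ahead of it (ctrl.tip_reach is the distance from the TCP to the fingertips, in m); z points along the fingers, y is the line along which they close (so a half turn about z gives the same grasp; the last joint's range is limited). The gripper opens to 85 mm and grips with 20 to 120 N. Pads are 22 mm wide; open, the fingers measure 114 mm over their backs; the gripper's body (76 mm by 85 mm) begins 54 mm behind the grasp point. The pads swing forward as they close: fully open they stand 13 mm farther back than shut.
Start: joints at [-1.517, 0.181, 1.607, -0, 1.354, -0.206], TCP at [0.148, -0.556, 0.256] pointing down, gripper open.
Joint ranges: [-2.99, 2.99], [-0.89, 2.07], [0.3, 2.58], [-1.14, 4.28], [0, 2.63], [-3.12, 3.12]. Speed limits (rad/s): [2.57, 2.57, 3.01, 3.14, 3.14, 3.14].

## Interface

Orientations are given as a unit quaternion [w, x, y, z].
In Python, from bench import ctrl gives the robot as it stands.
- The arm moves only by the tool servo_tool, never from a script. Its argument "motion" is a list that holds one entry, the list of rows, each a list of 5 numbers: the shift along the tool's x, y, z in cm, then the turn about the tool's z in degrees, then the closure, from -1 (fully open) to 1 (shut). In form: [[[dx, dy, dz, twist, claw], ...]]. A call has 1 to 5 rows; each row is the pose to reach, as a shift and turn from the pose commanded when the call began, along the tool's axes at that moment; what a row does not reach only later rows make up. A row lasts 1/10 s, in which the tool goes at most 50 mm and 8.59 degrees, less where a joint would pass 70% of its speed; a pose out of reach is approached as far as the arm can. A call with a gripper value outside its range is refused whole. The fingers move at their own pace and stop on an object; the grip force is fixed at half the most. Time passes only in rows, so rows that repeat a pose let the fingers close. It gives the time, the measured TCP pose, the force, the opening and the grip force at its end, in the units of the state.
- ctrl.get_obs(): the state, without advancing time (a new reading comes with each control period).
- ctrl.camera(name): name is "scene" or "top"; returns a dict with "pixels" (420x560x3 uint8, red, green, blue), "depth" (420x560 float32, m along the optical axis (not along the pixel's ray), 0 where there is no reading), "fx", "fy", "cx", "cy" (pixels), "k1" (the pictures are not rectified: a ray, as slopes to the right and down, at radius r is drawn at 1 + k1 r^2 times it, then the intrinsics apply), "R" (3x3) and "t" (3): a world point X has camera coordinates R X + t. Camera axes: x right, y down, z forward; pixel columns grow to the right and rows downward; lengths in m; the calibration is good to about 2 mm. A picture is of the moment at which its call begins.
- ctrl.hand_in(): hands the job in; it is judged then, once.
The state is a dict: "time_s": time; "q": joint angles; "dq": joint speeds; "joint_efforts": joint torques, N m; "eef_pos": TCP position; "eef_rot": TCP orientation; "wrist_force": force on the tool from outside, world axes, zero at the start; "torque": the same for the moment, N m; "opening": opening from 0.0 (shut) to 1.0 (fully open); "grasp_force": force on a finger pad.
Only numpy, scipy, OpenCV 4.12 (cv2) and the standard library are available. Lean on these libraries where they do the work, as an engineer would, in place of code of your own. Each camera call takes 0.05 s, during which the arm holds its last target. There are 200 camera calls.

## Working session

There is one attempt and no reset: what is moved stays moved. The work goes in short steps, Python scripts to look and compute and a tool call to move; the robot and the scene stay as the last step left them, time stands still between calls to the robot, and variables do not carry over. Pictures are saved under pics/ and viewed, at most 10 in all, crops included, and the job is handed in when it is done.

Besides the shell and the picture viewer there is one more tool, called after ">>>" as name([rows], argument=value, ...), one row to a line, values as JSON. servo_tool: Moves the arm, as the interface text tells. Its arguments: {"type":"object","properties":{"motion":{"type":"array"}},"required":["motion"]}

```bash
mkdir -p pics; ls; cat > h.py <<'E'
import numpy as np, cv2
from bench import ctrl
def grab(n):
    c=ctrl.camera(n); return c
def cloud(c):
    H,W=c['depth'].shape
    u,v=np.meshgrid(np.arange(W),np.arange(H))
    K=np.array([[c['fx'],0,c['cx']],[0,c['fy'],c['cy']],[0,0,1.]])
    p=cv2.undistortPoints(np.stack([u,v],-1).reshape(-1,1,2).astype(float),K,np.array([c['k1'],0,0,0.])).reshape(H,W,2)
    d=c['depth']; X=np.dstack([p*d[...,None],d])
    P=(X-np.array(c['t']))@np.array(c['R'])
    P[d==0]=np.nan
    return P
E
python3 - <<'E'
from h import *
for n in('scene','top'):
    c=grab(n); cv2.imwrite(f'pics/{n}0.png',c['pixels'][...,::-1]); P=cloud(c)
    np.savez(f'{n}0.npz',P=P,px=c['pixels']); print(n,c['fx'],c['k1'],-np.array(c['R']).T@c['t'])
o=ctrl.get_obs();print(o)
E
```

```text
pics
scene 506.5006973257871 -0.027041144351327786 [0.16371915 0.62138647 0.9467051 ]
top 525.6263469108753 0.06732667954173989 [ 0.40791446 -0.17616985  1.48145725]
{'time_s': 0.1, 'q': array([-1.51731472e+00,  1.81460069e-01,  1.60789767e+00, -1.91627472e-05,
        1.35380532e+00, -2.06269144e-01]), 'dq': array([-5.69277692e-04, -1.43731554e-03, -2.88963599e-03, -3.40079251e-05,
        9.24369112e-05,  1.38415748e-04]), 'joint_efforts': array([ 8.23025675e-04, -4.45871830e+01, -3.52243280e+01, -3.62698866e-04,
        3.92723770e-03, -3.92194386e-05]), 'eef_pos': array([ 0.1476866 , -0.55523939,  0.25548296]), 'eef_rot': array([-7.83627821e-04,  9.91577468e-01,  1.29512582e-01,  5.05985811e-05]), 'wrist_force': array([ 0.53504749,  0.41420037, -0.6426948 ]), 'torque': array([-0.00407839,  0.01267614, -0.02559552]), 'grasp_force': 0.0, 'opening': 1.003638760630962}
```

View pics/top0.png

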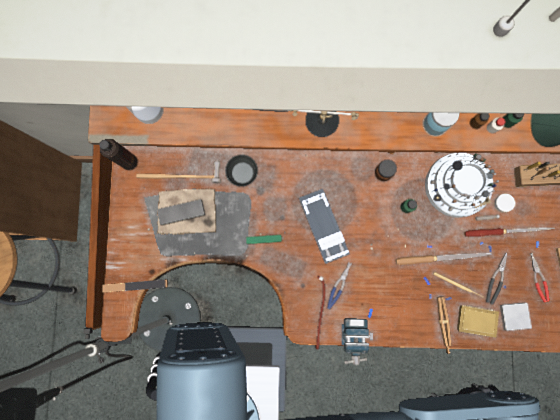

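View pics/scene0.png

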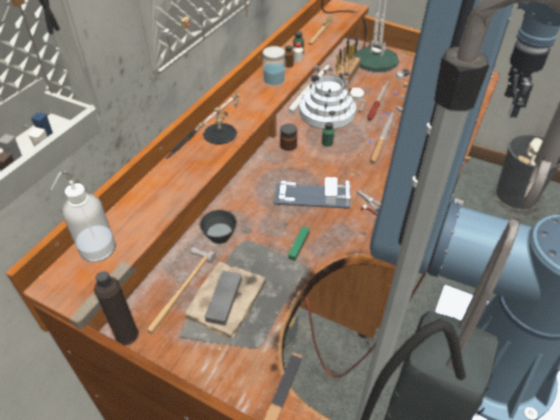

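The top view shows the stone at (182,211) on the brick, the bowl at (241,170), the wax at (264,239), the holder at (322,227) and the vial at (408,206). The holder's broad white end is at the bottom, around (328,247). The scene view shows the same layout, with the hammer close to the brick. Next I'll get the poses from depth.

```bash
cat > m.py <<'E'
from h import *
import sys
def rect(P,box,zr):
    u0,u1,v0,v1=box; Q=P[v0:v1,u0:u1].reshape(-1,3); Q=Q[(Q[:,2]>zr[0])&(Q[:,2]<zr[1])]
    (c,s,a)=cv2.minAreaRect((Q[:,:2]*1000).astype(np.float32)); 
    b=cv2.boxPoints((c,s,a)); e=b[1]-b[0],b[2]-b[1]; e=max(e,key=np.linalg.norm); 
    print(len(Q),'c',np.round(c,1),'size',np.round(s,1),'axis',round(float(np.degrees(np.arctan2(e[1],e[0])))%180,1),'zmed',np.round(np.median(Q[:,2])*1000,1))
    return Q
if __name__=='__main__':
    d=np.load('top0.npz');P=d['P']
    print('stone');rect(P,(150,215,185,235),(.033,.06))
    print('brick');rect(P,(150,225,180,240),(.013,.028))
    print('holder all');rect(P,(295,360,180,272),(.008,.06))
    print('high>.035');rect(P,(295,360,180,272),(.035,.06))
    print('stop .02-.03');rect(P,(295,340,180,215),(.02,.033))
    print('lip');rect(P,(295,360,220,272),(.043,.06))
    print('bowl');rect(P,(222,262,150,190),(.03,.07));print('wax');rect(P,(243,288,230,248),(.012,.03))
    print('vial');rect(P,(395,420,193,218),(.04,.09))
    im=cv2.imread('pics/top0.png');cv2.imwrite('pics/c1.png',cv2.resize(im[180:275,280:375],None,fx=6,fy=6,interpolation=cv2.INTER_CUBIC))
    for v in range(190,264,3): 
        u=int(317+(v-200)*(332-312)/60); print(v,u,np.round(P[v,u]*1000))
E
python3 m.py
```

```text
stone
779 c [564.8 121.6] size [ 48.3 126.1] axis 104.8 zmed 42.2
brick
1695 c [580.2 102.7] size [145.9 180.3] axis 94.2 zmed 19.9
holder all
1816 c [ 539.2 -284.2] size [256.3 165.7] axis 1.1 zmed 14.4
high>.035
367 c [ 478.4 -299.5] size [66.3 66.8] axis 112.5 zmed 46.4
stop .02-.03
147 c [ 598.2 -250. ] size [52.  65.3] axis 113.0 zmed 24.6
lip
282 c [ 479.9 -298.9] size [63.1 66.8] axis 112.5 zmed 47.5
bowl
337 c [683.8 -43. ] size [87.4 88.9] axis 91.4 zmed 45.7
wax
261 c [ 497.2 -107.3] size [22.5 99.3] axis 96.9 zmed 19.9
vial
139 c [ 596.4 -506.8] size [34.5 30.8] axis 23.5 zmed 57.8
190 313 [ 639. -245.    3.]
193 314 [ 629. -248.   13.]
196 315 [ 618. -250.   26.]
199 316 [ 610. -253.   27.]
202 317 [ 603. -256.   11.]
205 318 [ 595. -259.   14.]
208 319 [ 587. -263.    3.]
211 320 [ 578. -265.   12.]
214 321 [ 570. -268.   10.]
217 322 [ 561. -271.   17.]
220 323 [ 552. -274.   17.]
223 324 [ 544. -277.   14.]
226 325 [ 536. -280.    9.]
229 326 [ 528. -283.   10.]
232 327 [ 519. -286.   10.]
235 328 [ 509. -286.   41.]
238 329 [ 500. -288.   50.]
241 330 [ 492. -292.   44.]
244 331 [ 484. -294.   45.]
247 332 [ 478. -300.   11.]
250 333 [ 469. -303.    9.]
253 334 [ 461. -306.    5.]
256 335 [ 452. -306.   36.]
259 336 [ 444. -311.   17.]
262 337 [ 437. -316.   -2.]
```

View pics/c1.png

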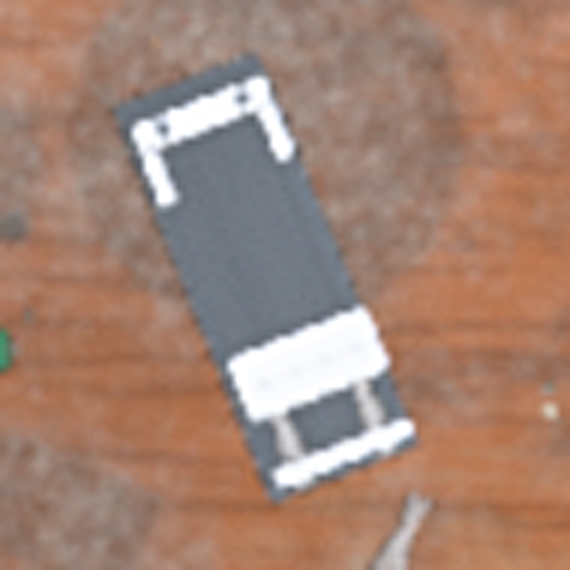

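The crop shows the stop with its guides at the top, outer corners at (133,128) and (268,80). The lip's front corners are at (228,362) and (362,308), and the bracket is at the bottom. So the jaw faces the robot. I'll intersect these pixel rays with the known heights.

```bash
cat >> h.py <<'E'
def ray(c,uv,z):
    K=np.array([[c['fx'],0,c['cx']],[0,c['fy'],c['cy']],[0,0,1.]])
    p=cv2.undistortPoints(np.array(uv,float).reshape(-1,1,2),K,np.array([c['k1'],0,0,0.])).reshape(-1,2)
    R=np.array(c['R']);o=-R.T@c['t'];d=np.c_[p,np.ones(len(p))]@R
    return o+d*((z-o[2])/d[:,2])[:,None]
E
python3 - <<'E'
from h import *
from scipy.optimize import least_squares
c=grab('top')
f=[((133,128),26,-73,-33),((268,80),26,-73,33),((158,148),26,-60,-26),((257,113),26,-60,26),((228,362),47,45,-33.5),((362,308),47,45,33.5),((118,105),12,-87,-37),((255,58),12,-87,37),((178,203),22,-34,-30),((293,155),22,-34,30)]
W=[];M=[]
for (x,y),z,a,b in f:
    W.append(ray(c,[280+(x+.5)/6-.5,180+(y+.5)/6-.5],z/1000)[0,:2]*1000);M.append((a,b))
W=np.array(W);M=np.array(M,float)
# y sign: x axis towards robot (-X), z up => y axis = z x x
def T(p,M):
    k,s=np.cos(p[2]),np.sin(p[2]);return np.c_[p[0]+M[:,0]*k-M[:,1]*s,p[1]+M[:,0]*s+M[:,1]*k]
M[:,1]*=-1  # left in image = +Y world ; holder y = -Y-ish
M[:,1]*=1
best=None
for sg in(1,-1):
    N=M*[1,sg]
    r=least_squares(lambda p:(T(p,N)-W).ravel(),[540,-278,np.radians(-68-90)],loss='soft_l1')
    print(sg,r.cost,r.x[:2],np.degrees(r.x[2]));print(np.round(T(r.x,N)-W,1).tolist())
# stone: dark pixels top
im=c['pixels'];cv2.imwrite('pics/c2.png',cv2.resize(im[180:240,145:235,::-1],None,fx=6,fy=6,interpolation=cv2.INTER_CUBIC))
g=cv2.cvtColor(im[190:232,150:212],cv2.COLOR_RGB2GRAY);print(g[21,::4])
P=cloud(c)
s=grab('scene');Q=cloud(s).reshape(-1,3)
for n,q in(('top',P.reshape(-1,3)),('scene',Q)):
    k=q[(abs(q[:,0]-.565)<.06)&(abs(q[:,1]-.12)<.08)&(q[:,2]>.036)&(q[:,2]<.06)];r=cv2.minAreaRect((k[:,:2]*1000).astype(np.float32));print(n,r,k.mean(0),np.median(k[:,2]))
    h=q[(abs(q[:,0]-.54)<.14)&(abs(q[:,1]+.28)<.09)&(q[:,2]>.044)&(q[:,2]<.06)];r=cv2.minAreaRect((h[:,:2]*1000).astype(np.float32));print(r,np.median(h[:,2]))
E
```

```text
1 577.0476069482249 [ 548.90925899 -254.59471955] -2362.9387462723234
[[-0.3, -100.4], [1.5, 22.9], [-0.4, -77.1], [2.4, 16.6], [0.0, -10.3], [0.2, 112.0], [-1.6, -116.4], [3.5, 15.8], [-0.9, -60.7], [-1.1, 47.7]]
-1 15.174946308911322 [ 548.56608415 -271.62882232] -157.9579530604461
[[0.2, -0.6], [1.1, 0.7], [-0.0, -0.2], [2.1, -2.6], [-0.1, 0.2], [-0.9, -1.3], [-0.9, 1.5], [3.1, -3.0], [-0.6, 3.7], [-1.7, 1.3]]
[146 139 128 126 126 133 134 130 123 125 139 141 139 141 143 171]
top ((564.9029541015625, 121.19900512695312), (47.78865432739258, 126.87635040283203), 14.839428901672363) [0.56486328 0.12173802 0.04258737] 0.04254937268592701
((480.2623596191406, -298.2646179199219), (62.2029914855957, 66.568115234375), 22.35586929321289) 0.04761214607091079
scene ((565.1668090820312, 120.27730560302734), (46.33885192871094, 126.78821563720703), 14.529245376586914) [0.56317708 0.12365643 0.04221357] 0.04226522736924708
((494.5831298828125, -293.9261169433594), (26.532005310058594, 68.62103271484375), 23.338359832763672) 0.04759971535688633
```

View pics/c2.png

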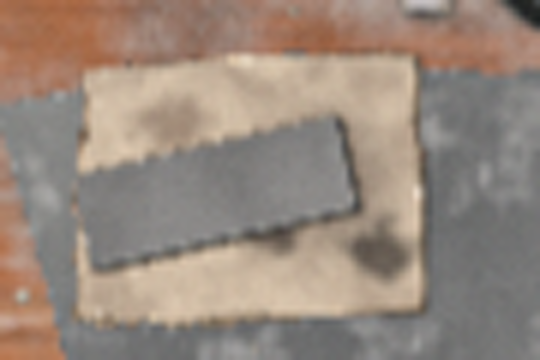

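```bash
cat > go.py <<'E'
import sys,numpy as np
from bench import ctrl
from scipy.spatial.transform import Rotation as R
# target: x y z(mm) yaw of closing axis (deg)
def plan(x,y,z,yaw=None):
    o=ctrl.get_obs();r=R.from_quat(np.roll(o['eef_rot'],-1)).as_matrix();p=np.array(o['eef_pos'])*1000
    d=r.T@(np.array([x,y,z])-p)/10;a=np.degrees(np.arctan2(r[1,1],r[0,1]))
    t=0 if yaw is None else -((yaw-a+90)%180-90)
    print('t',o['time_s'],'pos',p.round(1),'yaw',a.round(1),'tilt',np.degrees(np.arccos(-r[2,2])).round(2),'open',round(o['opening'],3),'F',np.round(o['wrist_force'],1),'g',round(o['grasp_force'],1),'tip',ctrl.tip_reach,'\nSHIFT',d.round(2),'TWIST',round(t,1))
if __name__=='__main__':plan(*map(float,sys.argv[1:]))
E
python3 go.py 561 135.7 150 14.7
```

```text
t 0.2 pos [ 147.7 -555.4  255.7] yaw -75.1 tilt 0.06 open 1.001 F [-0.2  0.6  0.2] g 0.0 tip 0.025 
SHIFT [ 57.69 -56.16  10.65] TWIST -89.8
```

>>> servo_tool([
  [[5,-5,0,0,-1],[10,-10,0,0,-1],[15,-15,0,0,-1],[20,-20,0,0,-1],[20,-20,0,0,-1]],
])

```text
time_s: 0.7
eef_pos: [0.2737, -0.3376, 0.2561]
eef_rot: [-0.0, 0.992, 0.129, 0.0]
wrist_force: [1.4, -0.5, 0.1]
opening: 0.999
grasp_force: 0.0
```

>>> servo_tool([
  [[5,-5,0,0,-1],[10,-10,0,0,-1],[15,-15,0,0,-1],[20,-20,0,0,-1],[20,-20,0,0,-1]],
])

```text
time_s: 1.2
eef_pos: [0.3992, -0.1213, 0.2566]
eef_rot: [0.0, 0.992, 0.129, 0.0]
wrist_force: [0.7, -0.7, 0.0]
opening: 1.002
grasp_force: 0.0
```

```bash
python3 go.py 561 135.7 150 14.7
```

```text
t 1.2 pos [ 399.2 -121.3  256.6] yaw -75.1 tilt 0.06 open 1.002 F [ 0.7 -0.7  0. ] g 0.0 tip 0.025 
SHIFT [ 22.23 -20.69  10.65] TWIST -89.8
```

>>> servo_tool([
  [[4,-4,0,-8,-1],[8,-8,0,-16,-1],[12,-12,0,-24,-1],[16,-16,0,-32,-1],[20,-18.5,2,-40,-1]],
])

```text
time_s: 1.7
eef_pos: [0.5305, 0.0901, 0.2448]
eef_rot: [0.001, 0.886, 0.464, 0.002]
wrist_force: [0.6, -0.6, 1.0]
opening: 1.005
grasp_force: 0.0
```

>>> servo_tool([
  [[0,0,1,-8,-1],[0,0,2,-16,-1],[0,0,3,-24,-1],[0,0,4,-32,-1],[0,0,6,-40,-1]],
])

```text
time_s: 2.2
eef_pos: [0.5298, 0.0877, 0.1837]
eef_rot: [0.001, 0.674, 0.739, 0.001]
wrist_force: [-0.4, -0.1, -0.2]
opening: 1.001
grasp_force: 0.0
```

```bash
python3 go.py 561 135.7 100 14.7
```

```text
t 2.2 pos [529.8  87.7 183.7] yaw 5.2 tilt 0.14 open 1.001 F [-0.4 -0.1 -0.2] g 0.0 tip 0.025 
SHIFT [4.5  3.52 8.37] TWIST -9.5
```

>>> servo_tool([
  [[2,2,2,-4,-1],[4.5,3.5,4,-8,-1],[4.5,3.5,6,-9.5,-1],[4.5,3.5,8,-9.5,-1],[4.5,3.5,8,-9.5,-1]],
])

```text
time_s: 2.7
eef_pos: [0.5575, 0.1355, 0.0998]
eef_rot: [-0.002, 0.613, 0.79, -0.002]
wrist_force: [-0.1, -0.5, -0.5]
opening: 0.998
grasp_force: 0.0
```

```bash
python3 go.py 561 135.7 48 14.7
```

```text
t 2.7 pos [557.5 135.5  99.8] yaw 14.4 tilt 0.37 open 0.998 F [-0.1 -0.5 -0.5] g 0.0 tip 0.025 
SHIFT [-0.08  0.38  5.18] TWIST -0.3
```

>>> servo_tool([
  [[-0.1,0.4,2.5,0,-1],[-0.1,0.4,4.5,0,-1],[-0.1,0.4,5.1,0,-1],[-0.1,0.4,5.1,0,1],[-0.1,0.4,5.1,0,1]],
])

```text
time_s: 3.2
eef_pos: [0.5649, 0.1354, 0.0534]
eef_rot: [0.001, 0.613, 0.79, 0.001]
wrist_force: [-0.1, 0.9, -0.2]
opening: 0.69
grasp_force: 0.0
```

>>> servo_tool([
  [[0,0,0,0,1],[0,0,0,0,1],[0,0,0,0,1],[0,0,0,0,1],[0,0,0,0,1]],
])

```text
time_s: 3.7
eef_pos: [0.5652, 0.1355, 0.0539]
eef_rot: [0.001, 0.613, 0.79, 0.001]
wrist_force: [-1.4, -0.7, 6.3]
opening: 0.509
grasp_force: 63.3
```

```bash
python3 go.py 561 135.7 150 14.7
```

```text
t 3.7 pos [565.2 135.5  53.9] yaw 14.4 tilt 0.15 open 0.509 F [-1.4 -0.7  6.3] g 63.3 tip 0.025 
SHIFT [ 0.12 -0.38 -9.61] TWIST -0.3
```

>>> servo_tool([
  [[0,0,-1,0,1],[0,0,-3,0,1],[0,0,-6,0,1],[0,0,-9.5,0,1],[0,0,-9.5,0,1]],
])

```text
time_s: 4.2
eef_pos: [0.5674, 0.1356, 0.1529]
eef_rot: [0.004, 0.613, 0.79, 0.003]
wrist_force: [1.3, 0.0, -3.1]
opening: 0.509
grasp_force: 62.3
```

```bash
python3 go.py 582 -258 150 -68
```

```text
t 4.2 pos [567.4 135.6 152.9] yaw 14.4 tilt 0.55 open 0.509 F [ 1.3  0.  -3.1] g 62.3 tip 0.025 
SHIFT [-38.49  -8.38   0.28] TWIST 82.4
```

>>> servo_tool([
  [[-2,-0.4,0,0,1],[-5.5,-1.2,0,0,1],[-9.5,-2,0,0,1],[-13.5,-3,0,0,1],[-17.5,-3.8,0,0,1]],
])

```text
time_s: 4.7
eef_pos: [0.5695, -0.0446, 0.1459]
eef_rot: [-0.001, 0.613, 0.79, -0.0]
wrist_force: [0.6, -0.1, -3.5]
opening: 0.507
grasp_force: 62.2
```

>>> servo_tool([
  [[-4,-0.9,0,7,1],[-8,-1.7,0,14,1],[-12,-2.6,0,21,1],[-16,-3.5,0,28,1],[-19,-4.1,0,35,1]],
])

```text
time_s: 5.2
eef_pos: [0.5772, -0.24, 0.1458]
eef_rot: [-0.001, 0.824, 0.567, -0.0]
wrist_force: [0.6, -0.3, -3.5]
opening: 0.508
grasp_force: 62.1
```

>>> servo_tool([
  [[0,0,0,8,1],[0,0,0,16,1],[0,0,0,24,1],[0,0,0,32,1],[0,0,0,39,1]],
])

```text
time_s: 5.7
eef_pos: [0.5773, -0.2373, 0.1455]
eef_rot: [-0.001, 0.966, 0.259, -0.001]
wrist_force: [0.5, -0.0, -3.5]
opening: 0.509
grasp_force: 62.2
```

```bash
python3 go.py 582 -258 90 -68
```

```text
t 5.7 pos [ 577.3 -237.3  145.5] yaw -59.9 tilt 0.14 open 0.509 F [ 0.5 -0.  -3.5] g 62.2 tip 0.025 
SHIFT [-0.63  2.04  5.55] TWIST 8.1
```

>>> servo_tool([
  [[-0.6,2,0,4,1],[-0.6,2,1.5,8,1],[-0.6,2,3,8,1],[-0.6,2,5,8,1],[-0.6,2,5,8,1]],
])

```text
time_s: 6.2
eef_pos: [0.5801, -0.2557, 0.0921]
eef_rot: [-0.003, 0.981, 0.195, -0.003]
wrist_force: [0.0, 0.6, -3.2]
opening: 0.506
grasp_force: 62.3
```

```bash
python3 go.py 582 -258 62 -68; python3 - <<'E'
from h import *
s=grab('scene');im=s['pixels'];cv2.imwrite('pics/c3.png',cv2.resize(im[120:260,240:400,::-1],None,fx=4,fy=4,interpolation=cv2.INTER_CUBIC))
t=grab('top');im=t['pixels'];cv2.imwrite('pics/c4.png',cv2.resize(im[170:280,270:385,::-1],None,fx=5,fy=5,interpolation=cv2.INTER_CUBIC))
np.savez('g1.npz',S=cloud(s),T=cloud(t))
E
```

```text
t 6.2 pos [ 580.1 -255.7   92.1] yaw -67.5 tilt 0.52 open 0.506 F [ 0.   0.6 -3.2] g 62.3 tip 0.025 
SHIFT [0.1  0.3  3.01] TWIST 0.5
```

View pics/c3.png

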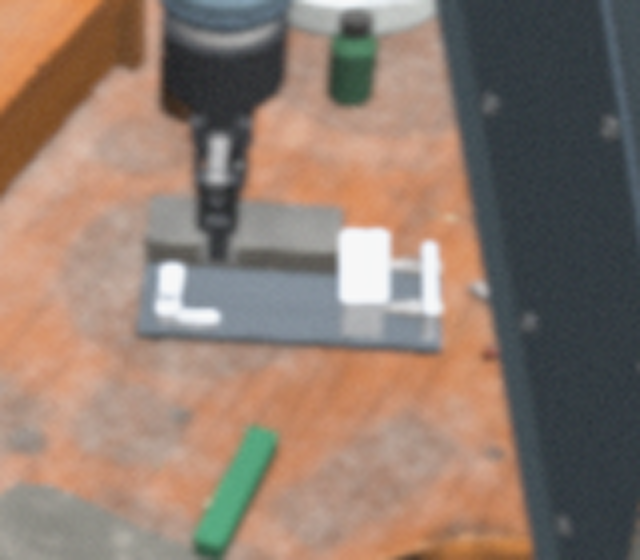

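The picture shows the stone held level over the holder, with its jaw end at about (343,235) beside the lip, and the wax and vial undisturbed. I'll measure the held stone in the holder frame.

```bash
cat > st.py <<'E'
from h import *
O=np.array([548.5,-271.6]);a=np.radians(-158.0);B=np.array([[np.cos(a),np.sin(a)],[-np.sin(a),np.cos(a)]])
def hf(P):
    Q=P.reshape(-1,3)*1000; xy=(Q[:,:2]-O)@B.T; return np.c_[xy,Q[:,2]-12]
def show(P,z0,z1,tag,xr=(-110,44.),yr=32):
    q=hf(P);k=q[(q[:,0]>xr[0])&(q[:,0]<xr[1])&(abs(q[:,1])<yr)&(q[:,2]>z0)&(q[:,2]<z1)]
    r=cv2.minAreaRect(k[:,:2].astype(np.float32));print(tag,len(k),np.round(r[0],1),np.round(r[1],1),round(r[2],1),'x',np.percentile(k[:,0],[0.5,99.5]).round(1),'y',np.percentile(k[:,1],[.5,99.5]).round(1))
    for x in range(-100,60,10):
        m=k[abs(k[:,0]-x)<5]
        if len(m)>5: print(x,len(m),np.round(np.median(m[:,2]),1),end=' | ')
    print()
E
python3 - <<'E'
from st import *
d=np.load('g1.npz')
show(d['S'],60,76,'S',(-110,60));show(d['T'],60,76,'T',(-110,60))
E
```

```text
S 550 [-20.6  -4.5] [123.4  53.7] 2.5 x [-81.5  41.5] y [-30.8  20.6]
-80 37 68.4 | -70 54 67.8 | -60 56 69.2 | -50 30 67.9 | -20 51 69.2 | -10 56 68.6 | 0 56 68.9 | 10 53 68.5 | 20 55 68.7 | 30 53 68.9 | 40 40 69.5 | 
T 198 [-15.8  -6.7] [114.4  47. ] 6.2 x [-28.1  39.5] y [-26.6  18.1]
-20 11 68.7 | -10 41 70.9 | 0 60 70.7 | 10 44 70.9 | 20 27 70.7 | 30 6 69.6 | 40 7 69.8 |
```

```bash
python3 go.py 583.7 -257.4 61 -68
```

```text
t 6.3 pos [ 582.3 -257.1   95.7] yaw -67.5 tilt 0.18 open 0.506 F [-0.3  0.2 -3.8] g 62.3 tip 0.025 
SHIFT [0.13 0.09 3.47] TWIST 0.5
```

>>> servo_tool([
  [[0.2,0.3,1,0.5,1],[0.3,0.3,1.8,0.5,1],[0.3,0.3,2.2,0.5,1],[0.3,0.3,2.2,0.5,1],[0.3,0.3,2.2,0.5,1]],
])

```text
time_s: 6.8
eef_pos: [0.5871, -0.2597, 0.0751]
eef_rot: [-0.0, 0.982, 0.19, -0.0]
wrist_force: [0.5, -0.3, -3.0]
opening: 0.508
grasp_force: 62.3
```

```bash
python3 go.py 583.7 -257.4 61 -68
```

```text
t 6.8 pos [ 587.1 -259.7   75.1] yaw -68.1 tilt 0.01 open 0.508 F [ 0.5 -0.3 -3. ] g 62.3 tip 0.025 
SHIFT [-0.23 -0.34  1.41] TWIST -0.1
```

>>> servo_tool([
  [[-0.2,-0.3,0.5,0,1],[-0.2,-0.3,1,0,1],[-0.2,-0.3,1.4,0,1],[-0.2,-0.3,1.4,0,1],[-0.2,-0.3,1.4,0,1]],
])

```text
time_s: 7.3
eef_pos: [0.5841, -0.2576, 0.0609]
eef_rot: [-0.0, 0.982, 0.19, -0.0]
wrist_force: [-0.0, -0.2, -3.8]
opening: 0.508
grasp_force: 62.4
```

```bash
python3 go.py 583.7 -257.4 61 -68
```

```text
t 7.3 pos [ 584.1 -257.6   60.9] yaw -68.1 tilt 0.02 open 0.508 F [-0.  -0.2 -3.8] g 62.4 tip 0.025 
SHIFT [-0.03 -0.04 -0.01] TWIST -0.1
```

>>> servo_tool([
  [[0,0,0,0,-0.2],[0,0,0,0,-0.2],[0,0,0,0,-0.2],[0,0,0,0,-0.2],[0,0,0,0,-0.2]],
])

```text
time_s: 7.8
eef_pos: [0.5843, -0.2578, 0.0614]
eef_rot: [0.0, 0.982, 0.19, 0.0]
wrist_force: [0.4, -0.5, -0.5]
opening: 0.6
grasp_force: 0.0
```

```bash
python3 go.py 583.7 -257.4 61 -68; python3 - <<'E'
from st import *
s=grab('scene');im=s['pixels'];cv2.imwrite('pics/c5.png',cv2.resize(im[120:260,240:400,::-1],None,fx=4,fy=4,interpolation=cv2.INTER_CUBIC))
show(cloud(s),19,40,'S',(-110,43))
E
```

```text
t 7.8 pos [ 584.3 -257.8   61.4] yaw -68.1 tilt 0.03 open 0.6 F [ 0.4 -0.5 -0.5] g 0.0 tip 0.025 
SHIFT [-0.04 -0.06  0.04] TWIST -0.1
S 549 [-21.4  -4. ] [ 56.4 124.4] 89.5 x [-83.4  40.3] y [-31.2  23.9]
-80 50 36.1 | -70 59 35.9 | -60 56 35.6 | -50 21 31.0 | -30 20 31.8 | -20 60 29.7 | -10 53 28.5 | 0 53 27.3 | 10 51 25.4 | 20 51 24.7 | 30 47 23.2 | 40 26 22.7 |
```

View pics/c5.png

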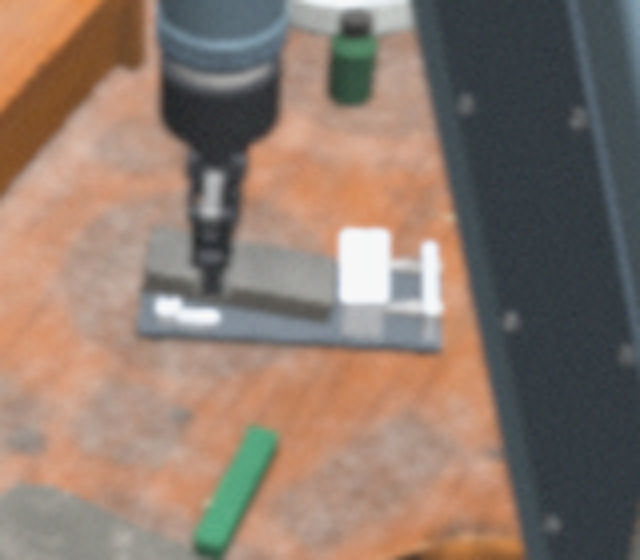

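The stone now leans as planned: its stop end is on the stop, about (150,275) in the crop, and its jaw end is on the bed just short of the lip, about (333,310). The measured slope is roughly 0.12 rad. Next I'll regrip and push towards the jaw.

>>> servo_tool([
  [[0,0,0.3,0,-0.2],[0,0,0.5,0,-0.2],[0,0,0.5,0,1],[0,0,0.5,0,1],[0,0,0.5,0,1]],
])

```text
time_s: 8.35
eef_pos: [0.5839, -0.2574, 0.0558]
eef_rot: [-0.0, 0.982, 0.19, -0.0]
wrist_force: [-1.3, 0.6, -0.3]
opening: 0.506
grasp_force: 61.2
```

>>> servo_tool([
  [[-0.3,0,0,0,1],[-0.6,0,0,0,1],[-0.9,0,0,0,1],[-1.2,0,0,0,1],[-1.5,0,0,0,1]],
])

```text
time_s: 8.85
eef_pos: [0.5698, -0.2633, 0.0559]
eef_rot: [-0.0, 0.982, 0.19, -0.0]
wrist_force: [0.0, 0.6, -2.4]
opening: 0.504
grasp_force: 61.2
```

```bash
python3 go.py 560 -267 56 -68; python3 - <<'E'
from st import *
s=grab('scene')
show(cloud(s),19,40,'S',(-110,43))
E
```

```text
t 8.85 pos [ 569.8 -263.3   55.9] yaw -68.1 tilt 0.02 open 0.504 F [ 0.   0.6 -2.4] g 61.2 tip 0.025 
SHIFT [-1.04 -0.02 -0.01] TWIST -0.1
S 489 [-12.5  -3.7] [112.9  55.8] 2.8 x [-67.6  41.9] y [-31.2  23.5]
-70 15 36.2 | -60 52 36.3 | -50 60 35.9 | -40 47 34.4 | -30 16 31.2 | -20 9 30.4 | -10 40 30.3 | 0 53 30.0 | 10 54 28.6 | 20 53 27.2 | 30 51 25.3 | 40 39 24.8 |
```

>>> servo_tool([
  [[-0.3,0,0,0,1],[-0.6,0,0,0,1],[-0.9,0,0,0,1],[-1.2,0,0,0,1],[-1.2,0,0,0,1]],
])

```text
time_s: 9.4
eef_pos: [0.5603, -0.2674, 0.0566]
eef_rot: [0.0, 0.982, 0.19, 0.002]
wrist_force: [5.9, 3.4, -4.1]
opening: 0.505
grasp_force: 61.3
```

```bash
python3 go.py 560 -267 56 -68; python3 - <<'E'
from st import *
s=grab('scene');im=s['pixels'];cv2.imwrite('pics/c6.png',cv2.resize(im[120:260,240:400,::-1],None,fx=4,fy=4,interpolation=cv2.INTER_CUBIC))
show(cloud(s),19,40,'S',(-110,43));show(cloud(s),33,38,'lip',(44,90),36)
E
```

```text
t 9.4 pos [ 560.3 -267.4   56.6] yaw -68.1 tilt 0.18 open 0.505 F [ 5.9  3.4 -4.1] g 61.3 tip 0.025 
SHIFT [-0.01 -0.04  0.06] TWIST -0.1
S 434 [-7.8 -2.8] [101.8  58.5] 0.8 x [-57.5  42.5] y [-31.   24.7]
-60 13 34.2 | -50 47 35.7 | -40 57 36.2 | -30 56 35.4 | -20 11 32.8 | -10 6 31.6 | 0 43 30.5 | 10 58 29.5 | 20 53 28.3 | 30 50 27.1 | 40 40 26.3 | 
lip 164 [65.1  0.9] [28.5 68.5] 0.9 x [51.1 79.6] y [-32.9  34.6]
50 21 35.0 |
```

View pics/c6.png

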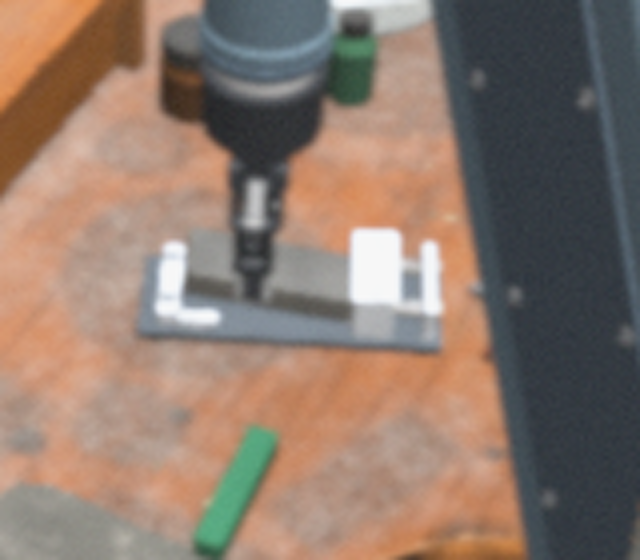

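The stone is tucked under the lip at about (352,270), with the jaw pushed about 6 mm. Its stop end, at about (188,275), is inside the stop at x ≈ -57. Now I'll level it down.

>>> servo_tool([
  [[-0.1,0,0.2,0,1],[-0.1,0,0.4,0,1],[-0.1,0,0.6,0,1],[-0.1,0,0.8,0,1],[-0.1,0,0.8,0,1]],
])

```text
time_s: 9.95
eef_pos: [0.5613, -0.2672, 0.0502]
eef_rot: [0.001, 0.982, 0.19, 0.003]
wrist_force: [8.9, 8.2, 5.7]
opening: 0.506
grasp_force: 62.4
```

```bash
python3 go.py 560 -267 46 -68; python3 - <<'E'
from st import *
s=grab('scene')
show(cloud(s),15,40,'S',(-110,43));show(cloud(s),33,38,'lip',(44,90),36)
E
```

```text
t 9.95 pos [ 561.3 -267.2   50.2] yaw -68.1 tilt 0.37 open 0.506 F [8.9 8.2 5.7] g 62.4 tip 0.025 
SHIFT [-0.12 -0.07  0.42] TWIST -0.1
S 494 [-15.2  -2.4] [ 62.1 115.3] 88.5 x [-71.8  41.7] y [-31.7  26.5]
-70 20 16.2 | -60 33 27.3 | -50 60 29.9 | -40 61 29.1 | -30 48 27.4 | -20 8 28.5 | -10 12 24.6 | 0 47 26.4 | 10 56 25.6 | 20 55 24.8 | 30 55 23.5 | 40 39 23.8 | 
lip 176 [64.8  0.4] [29.  69.8] 1.2 x [49.8 79.5] y [-34.3  34.4]
50 30 34.5 |
```

>>> servo_tool([
  [[0,0,0.2,0,1],[0,0,0.4,0,1],[0,0,0.6,0,1],[0,0,0.6,0,1],[0,0,0.6,0,1]],
])

```text
time_s: 10.5
eef_pos: [0.5616, -0.2673, 0.0448]
eef_rot: [0.001, 0.982, 0.19, 0.003]
wrist_force: [9.7, 8.9, 7.1]
opening: 0.508
grasp_force: 62.9
```

```bash
python3 go.py 560 -267 44 -68; python3 - <<'E'
from st import *
s=grab('scene')
show(cloud(s),15,40,'S',(-110,43));show(cloud(s),33,38,'lip',(44,90),36)
E
```

```text
t 10.5 pos [ 561.6 -267.3   44.8] yaw -68.1 tilt 0.39 open 0.508 F [9.7 8.9 7.1] g 62.9 tip 0.025 
SHIFT [-0.14 -0.09  0.07] TWIST -0.1
S 439 [-15.1  -2.3] [ 59.2 115.8] 87.7 x [-71.9  41.7] y [-31.8  25.6]
-70 15 16.0 | -60 24 21.2 | -50 51 22.5 | -40 52 22.4 | -30 38 22.4 | -20 10 29.1 | -10 13 30.2 | 0 44 21.7 | 10 54 21.4 | 20 50 21.5 | 30 49 21.9 | 40 39 22.2 | 
lip 168 [64.8  1.4] [28.9 67.5] 1.0 x [50.  79.6] y [-32.2  34.4]
50 27 35.3 |
```

The stone is flat: its top is about 22 mm above the bed along its whole length. Now I'll release and retreat.

>>> servo_tool([
  [[0,0,0,0,-0.3],[0,0,0,0,-0.3],[0,0,0,0,-0.3],[0,0,0,0,-0.3],[0,0,0,0,-0.3]],
])

```text
time_s: 11.05
eef_pos: [0.5578, -0.2683, 0.0419]
eef_rot: [-0.0, 0.982, 0.19, -0.0]
wrist_force: [0.6, -0.1, -1.7]
opening: 0.649
grasp_force: 0.0
```

>>> servo_tool([
  [[0,0,-2,0,-0.3],[0,0,-5,0,-0.3],[0,0,-9,0,-0.3],[0,0,-13,0,-0.3],[0,0,-16,0,-0.3]],
])

```text
time_s: 11.55
eef_pos: [0.5586, -0.2686, 0.2049]
eef_rot: [0.001, 0.982, 0.19, 0.001]
wrist_force: [0.4, 0.6, 0.7]
opening: 0.65
grasp_force: 0.0
```

```bash
python3 go.py 560 -267 200 -68; python3 - <<'E'
from st import *
s=grab('scene');im=s['pixels'];cv2.imwrite('pics/c7.png',cv2.resize(im[120:260,240:400,::-1],None,fx=4,fy=4,interpolation=cv2.INTER_CUBIC))
show(cloud(s),18,26,'S',(-110,43));show(cloud(s),33,38,'lip',(44,90),36)
E
```

```text
t 11.55 pos [ 558.6 -268.6  204.9] yaw -68.1 tilt 0.14 open 0.65 F [0.4 0.6 0.7] g 0.0 tip 0.025 
SHIFT [ 0.19 -0.1   0.49] TWIST -0.1
S 477 [-9.6  0.6] [102.4  51.2] 0.5 x [-60.1  41.5] y [-24.5  24.1]
-60 25 22.6 | -50 46 21.7 | -40 47 22.0 | -30 49 22.5 | -20 47 21.6 | -10 44 22.3 | 0 46 22.1 | 10 47 21.6 | 20 45 22.2 | 30 45 21.9 | 40 36 22.5 | 
lip 160 [62.6  1.8] [28.2 67.2] 0.8 x [49. 77.] y [-31.7  34.6]
50 30 35.3 |
```

View pics/c7.png

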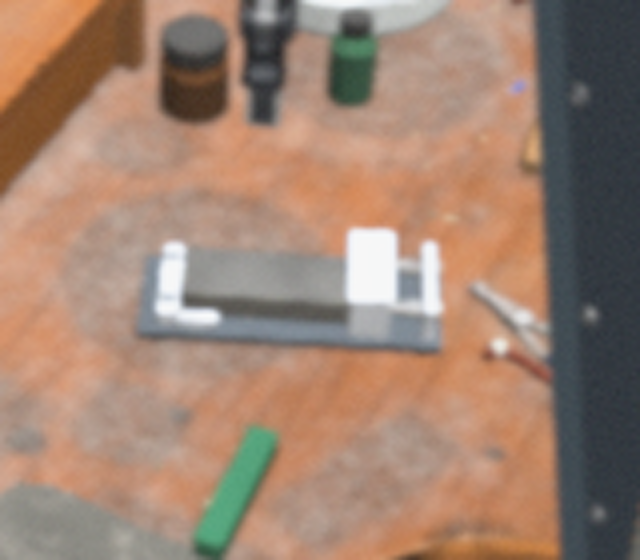

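The stone lies flat from the stop at (185,275) to under the lip at (348,280). Its end is at x = -60 mm, the jaw is about 4 mm open, and the gripper is clear.

>>> servo_tool([
  [[0,0,0,0,-0.3],[0,0,0,0,-0.3],[0,0,0,0,-0.3]],
])

```text
time_s: 11.9
eef_pos: [0.5572, -0.2675, 0.2]
eef_rot: [-0.001, 0.982, 0.19, -0.001]
wrist_force: [-0.5, 0.9, -0.6]
opening: 0.652
grasp_force: 0.0
```

```bash
python3 -c "
from bench import ctrl
print(ctrl.hand_in())"
```

```text
the job is handed in; nothing more can be done
None
```

The stone lies flat in the holder, clamped between the stop and the jaw (about 4 mm open), and has been let go with the bowl, wax stick and bottle left alone; I handed the job in at about 12 s, and no verdict was returned.

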